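# Seat the round-bottomed flask in the ring stand

## Task

Take the larger of the two stoppered round-bottomed flasks out of its cork ring and set it in the ring of the metal flask stand, so that its bulb sits centred in the ring and its neck stands upright. Set it down gently, do not let it drop, and leave the smaller flask where it is.

Things in the scene. Friction and masses are not known exactly. Their poses are not given: they have to be found in the camera images.
- flask_mid (a point): The larger flask: amber glass, black stopper, 124 mm tall, 0.15 kg; ball bulb 64 mm wide, straight neck 22 mm wide, lip 27 mm. Point: on the axis half-way up, 62 mm above the bulb's lowest point, at the foot of the neck. The neck runs from it to 44 mm above it, lip to 50, stopper to 62 mm. z points up the neck. It starts upright, resting loose in a fixed cork ring (72 mm wide, 25 mm high).
- stand_ring (a point): The fixed metal flask stand, the only one: round foot 100 mm wide, three rods, on top a level ring of 8 mm bar, 66 mm outside, 50 mm opening; nothing rises above the ring. Point: the ring's centre at mid-height of the bar, 50 mm above the worktop. z up. With the larger flask seated upright, flask_mid is 51 mm above this point. The flask stays at about the tilt at which it is let go.
- flask_small_mid (a point): The smaller flask of the same kind, not to be moved, 90 mm tall: bulb 44 mm, neck 16 mm wide. Point: on the axis half-way up, 45 mm above the bulb's lowest point. It stands in a second cork ring like the first; which flask is left and which right varies.
- eyepieces (a point): An obstacle that never moves: the large fixed microscope left of the work, pointing obliquely at the robot. Point: between its two eyepieces, 370 mm above the worktop, their tops at 410 mm. They jut out nearest the robot, ending 20 mm nearer than this point; the body lies behind, from x = 0.57 and up to 100 mm right of y = 0. Starting from the left, draw the arm in before swinging past.
Mind the look-alikes: they are no part of the job. What is shaped like the part that bears flask_mid but purple or yellow is not meant.

How it is judged (in metres and radians):
On the way:
1. the larger flask is lifted clear of its cork ring (height (world z) of flask_mid above 0.105 m), for 0.1 s.
At the end, for the whole second after the job is handed in: The larger flask is at rest in the stand's ring: its mid-point within 12 mm of the ring's axis and 44 to 58 mm above the ring's centre, its neck within 10 degrees of upright (horizontal distance between flask_mid and stand_ring below 0.012 m and z of flask_mid in the frame of stand_ring between 0.044 and 0.058 m and angle between flask_mid's own z axis and vertical below 0.175 rad and linear speed of flask below 0.02 m/s); the robot touches nothing.
It fails at once if the smaller flask is moved more than 25 mm (distance of flask_small_mid from where it was at the start of the episode above 0.025 m).
It fails at once if the larger flask is dropped (moves faster than 0.6 m/s while no finger touches it) (linear speed of flask above 0.6 m/s and contact force between the fingers and flask below 0.05 N).
It also fails if it takes over 45 s, if anything falls off the work surface, if the arm or the gripper's body presses on something with over 40 N, if the wrist force passes 120 N, or if a joint passes its speed limit or range.

## Robot

A 6-joint arm with a two-finger parallel gripper is mounted at the origin on a cart in front of the work surface, level with it; the furniture and walls round the work are solid. World frame = base frame: x ahead of the robot, y to its left, z up, the work surface at z = 0. Lengths are in m, angles in degrees, forces in N, time in s.
With the tool pointing down it reaches from about 0.25 to 0.725 m from the base axis. Payload 9.7 kg.
Tool frame: the origin (TCP) lies at the very end of the fingers, on their centre line; the grasp point (between the pads) lies 19 mm behind it; z points along the fingers, y is the line along which they close (so a half turn about z gives the same grasp; the last joint's range is limited). The gripper opens to 85 mm and grips with 20 to 120 N. Pads are 22 mm wide; open, the fingers measure 114 mm over their backs; the gripper's body (76 mm by 85 mm) begins 54 mm behind the grasp point. The pads swing forward as they close: fully open they stand 13 mm farther back than shut.
Start: joints at [-68.01, 4.979, 10.078, 95.1, 0, 90], TCP at [0.206, -0.51, 0.231] pointing down, gripper open.
Joint ranges: [-179.16, 179.16], [-48.56, 103.87], [-65.8, 70.77], [-126.05, 130.52], [-82.76, 87.17], [-180, 180]. Speed limits (degrees/s): [127.2, 127.2, 147.25, 180, 180, 180].

## Interface

Orientations are given as [roll, pitch, yaw] about the fixed x, y, z axes, in that order (R = Rz(yaw) Ry(pitch) Rx(roll)).
In Python, from workcell import bot, viewer, finder gives the robot as it stands. The module is installed in compiled form; this text tells all that it offers.
- The arm moves only by the shell command python3 -m inch 'ROWS' [FORCE]. ROWS is JSON, a list that holds one entry, the list of rows, each a list of 7 numbers: the opening in per cent of the stroke, from 0 (shut) to 100 (fully open), then the shift along the tool's x, y, z in mm, then the turn, a rotation vector about the tool's x, y, z in degrees. In form: [[[grip, tx, ty, tz, ax, ay, az], ...]]. A call has 1 to 8 rows; each row shifts and turns the commanded pose from where the row before left it, along the tool's axes as they then stand; what a row does not reach is not made up. A row lasts 1/8 s, in which the tool goes at most 62.5 mm and 10.7 degrees, less where a joint would pass 70% of its speed; a pose out of reach is approached as far as the arm can. A call with a gripper value outside its range is refused whole. The fingers move at their own pace and stop on an object; FORCE is the grip in N (left out, the last holds). Time passes only in rows, so rows that do not move let the fingers close. It gives the time, the measured TCP pose, the force, the opening and the grip force at its end, in the units of the state.
- bot.get_obs(): the state, without advancing time (a new reading comes with each control period).
- viewer.camera(name): name is "scene" or "top" or "wrist"; returns a dict with "pixels" (480x640x3 uint8, red, green, blue), "vfov" (degrees; the focal length in pixels is half the picture's height over the tangent of half this angle, whatever the lens; pixels are square), "cx", "cy" (the principal point, pixels), "R" (3x3) and "t" (3): a world point X has camera coordinates R X + t. Camera axes: x right, y down, z forward; pixel columns grow to the right and rows downward; lengths in m; the calibration is good to about 2 mm. A picture is of the moment at which its call begins. There is no depth.
- bot.job_done(): hands the job in; it is judged then, once.
Trained networks look in the newest picture that a camera, given by its name, has taken for a name from the list of things; names that differ only in an ending like _2 or _b are one class to them, and where a whole thing is asked for, a point or a joint stands for the part that bears it (a point fixed in the world has none). Each returns a list of dicts, best first, with "conf" (0 to 1); they miss things now and then, are a little off and sometimes report something else, mostly with a low value. They report only what shows in the picture. A call takes as long as a camera call. They do not tell look-alikes from the thing itself.
- finder.outline_of(camera, thing): "pixels" (480x640 bool, what is visible of it) and "extent" ([centre column, centre row, width, height] in pixels, round what is visible of it).
- finder.mark_of(camera, thing): "position" ([column, row] in pixels: a listed point, or the origin of a listed thing).
The state is a dict: "time": time; "q": joint angles; "qd": joint speeds; "joint_efforts": joint torques, N m; "ee_pos": TCP position; "tcp_rot": TCP orientation; "wrist_force": force on the tool from outside, world axes, zero at the start; "torque": the same for the moment, N m; "opening": finger opening in m; "grasp_force": force on a finger pad.
Only numpy, scipy, OpenCV 4.12 (cv2) and the standard library are available. Lean on these libraries where they do the work, as an engineer would, in place of code of your own. Each camera call takes 0.05 s, during which the arm holds its last target. There are 200 camera calls.

## Working session

There is one attempt and no reset: what is moved stays moved. The work goes in short steps, Python scripts to look and compute and a shell command to move; the robot and the scene stay as the last step left them, time stands still between calls to the robot, and variables do not carry over. Pictures are saved under pics/ and viewed, at most 10 in all, crops included, and the job is handed in when it is done.

```bash
mkdir -p pics; cat > h.py <<'E'
import numpy as np, cv2
from workcell import bot, viewer, finder
from scipy.optimize import least_squares
def cam(n):
    c=viewer.camera(n); c['f']=240/np.tan(np.radians(c['vfov'])/2); c['R']=np.array(c['R']); c['t']=np.array(c['t']); return c
def proj(c,X):
    p=c['R']@np.array(X)+c['t']; return np.array([c['cx']+c['f']*p[0]/p[2], c['cy']+c['f']*p[1]/p[2]])
def ray(c,uv):
    d=c['R'].T@np.array([(uv[0]-c['cx'])/c['f'],(uv[1]-c['cy'])/c['f'],1]); return -c['R'].T@c['t'], d/np.linalg.norm(d)
def atz(c,uv,z):
    o,d=ray(c,uv); return o+d*(z-o[2])/d[2]
def tri(obs):
    A=0;b=0
    for c,uv in obs:
        o,d=ray(c,uv); P=np.eye(3)-np.outer(d,d); A=A+P; b=b+P@o
    return np.linalg.solve(A,b)
def save(c,n): cv2.imwrite('pics/'+n,cv2.cvtColor(c['pixels'],cv2.COLOR_RGB2BGR))
E
python3 - <<'E'
from h import *
s=bot.get_obs(); print(s['time'],s['q'],s['ee_pos'],s['tcp_rot'],s['opening'])
ims=[]
for n in ['scene','top']:
    c=cam(n); save(c,n+'0.png'); print(n,c['vfov'],c['cx'],c['cy'],-c['R'].T@c['t'])
    for th in ['flask_mid','stand_ring','flask_small_mid','eyepieces']:
        for m in finder.mark_of(n,th): print(th,np.round(m['position'],1),round(m['conf'],2),[np.round(atz(c,m['position'],z)[:2],3) for z in ((.075,.05,.055,.37)[['flask_mid','stand_ring','flask_small_mid','eyepieces'].index(th)],)])
E
```

```text
0.0 [-6.80081263e+01  5.01063206e+00  1.00346335e+01  9.51010084e+01
 -1.78679128e-03  9.00006064e+01] [ 0.20586327 -0.50976134  0.23058918] [-1.79922993e+02  1.78760470e-03  2.19912697e+01] 0.08601127688209709
scene 42.58487744257044 327.3450951544861 242.43325796234882 [-0.30886621 -1.47428577  1.31771471]
flask_mid [334.6 379.9] 0.86 [array([ 0.299, -0.462])]
flask_mid [325.1 291.1] 0.42 [array([ 0.477, -0.116])]
stand_ring [386.4 307.9] 0.77 [array([ 0.612, -0.267])]
flask_small_mid [376.  345.3] 0.6 [array([ 0.483, -0.394])]
top 50.58882837884075 316.4991549171702 241.3285711234713 [ 0.39828551 -0.10761762  1.45695254]
flask_mid [198.7 168. ] 0.85 [array([0.726, 0.268])]
flask_mid [455.5 327. ] 0.81 [array([ 0.31 , -0.445])]
stand_ring [387.  207.9] 0.93 [array([ 0.631, -0.26 ])]
flask_small_mid [433.7 268. ] 0.58 [array([ 0.466, -0.39 ])]
```

View pics/scene0.png

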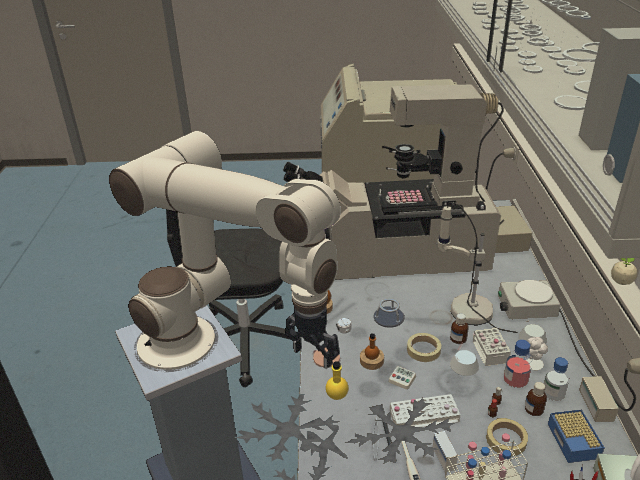

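View pics/top0.png

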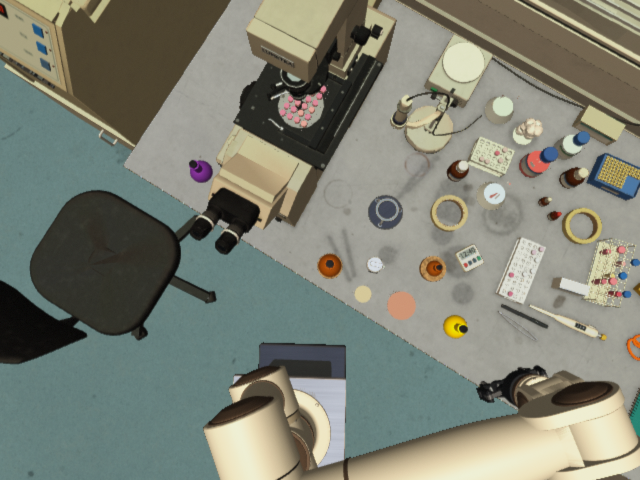

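```bash
python3 - <<'E'
from h import *
c=cam('top')
for uv,z in [((330,265),.075),((432,268),.055),((387,209),.05),((220,225),.40),((230,245),.41),((207,232),.41),((375,265),.03),((255,210),.37)]: print(uv,np.round(atz(c,uv,z),3))
for o in finder.outline_of('top','flask_mid'): print(np.round(o['extent'],1),o['conf'],np.median(c['pixels'][o['pixels']],axis=0))
for o in finder.outline_of('top','eyepieces'): print(np.round(o['extent'],1),o['conf'])
p=c['pixels'][180:300,280:480]; a=cv2.resize(p,(800,480),interpolation=cv2.INTER_CUBIC)
cv2.imwrite('pics/crop.png',a[:,:,::-1])
E
```

```text
(330, 265) [ 0.466 -0.105  0.075]
(432, 268) [ 0.466 -0.385  0.055]
(387, 209) [ 0.628 -0.26   0.05 ]
(220, 225) [0.528 0.128 0.4  ]
(230, 245) [0.485 0.103 0.41 ]
(207, 232) [0.511 0.152 0.41 ]
(375, 265) [ 0.471 -0.231  0.03 ]
(255, 210) [0.566 0.06  0.37 ]
[200.9 171.6  23.9  20.6] 0.9 [ 94.  40. 106.]
[327.2 263.9  23.4  25. ] 0.84 [130.  63.  12.]
[455.9 326.1  24.5  22.1] 0.61 [206. 167.   0.]Traceback (most recent call last):
  File "<stdin>", line 5, in <module>
ValueError: it knows: flask_mid, flask_small_mid, stand_ring
```

```bash
cat >> h.py <<'E'
from scipy.spatial.transform import Rotation as Ro
def rel(P,o=None):
    "mm along tool axes to bring TCP to P"
    o=o or bot.get_obs(); return np.round(Ro.from_euler('xyz',o['tcp_rot'],degrees=True).inv().apply(np.array(P)-o['ee_pos'])*1000,1)
E
python3 - <<'E'
from h import *
c=cam('top')
p=c['pixels'][180:300,280:480]; a=cv2.resize(p,(800,480),interpolation=cv2.INTER_CUBIC)
cv2.imwrite('pics/crop.png',a[:,:,::-1])
print(rel([.44,-.15,.26]))
E
```

```text
[ 351.8 -246.2  -28.7]
```

View pics/crop.png

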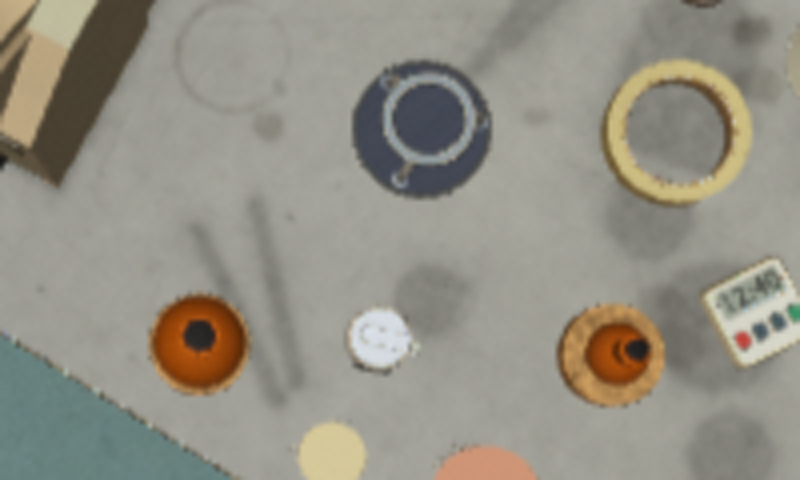

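The crop shows the larger amber flask at full-picture (330,265), its stopper at (330,264), with the cork rim just showing. The smaller flask is at (432,268) and the stand ring at (387,209). The look-alikes are yellow (456,326) and purple (200,171). I choose the amber one at (330,265).

```bash
python3 -m inch '[[[100,40,-28,-4,0,0,0],[100,40,-28,-4,0,0,0],[100,40,-28,-4,0,0,0],[100,40,-28,-4,0,0,0],[100,40,-28,-4,0,0,0],[100,40,-28,-4,0,0,0],[100,40,-28,-4,0,0,0],[100,40,-28,-4,0,0,0]]]'
python3 - <<'E'
from h import *
s=bot.get_obs(); print(s['time'],np.round(s['ee_pos'],4),np.round(s['tcp_rot'],2),np.round(s['q'],1))
for n in ['wrist','top','scene']:
    c=cam(n)
    if n!='top': save(c,n+'1.png')
    for th in ['flask_mid','stand_ring','flask_small_mid']:
        for m in finder.mark_of(n,th): print(n,th,np.round(m['position'],1),round(m['conf'],2),np.round(atz(c,m['position'],.075),3))
E
```

```text
time: 1.65
ee_pos: [0.4194, -0.181, 0.2636]
tcp_rot: [180.0, -0.0, 22.0]
wrist_force: [0.4, -0.5, 0.7]
opening: 0.0855
grasp_force: 0.0
1.65 [ 0.4194 -0.181   0.2636] [ 1.7997e+02 -2.0000e-02  2.1990e+01] [-23.3  -6.9   2.   98.9  -0.  134.7]
wrist flask_mid [256.3 123. ] 0.69 [ 0.465 -0.103  0.075]
wrist stand_ring [507.4   7.1] 0.98 [ 0.617 -0.253  0.075]
wrist flask_small_mid [546.7 241.5] 0.95 [ 0.466 -0.384  0.075]
top flask_mid [457.5 327.7] 0.94 [ 0.308 -0.45   0.075]
top flask_mid [328.1 263.1] 0.81 [ 0.471 -0.1    0.075]
top flask_mid [196.  166.7] 0.8 [0.73  0.276 0.075]
top stand_ring [385.3 207.5] 0.89 [ 0.628 -0.253  0.075]
top flask_small_mid [433.9 268. ] 0.53 [ 0.466 -0.386  0.075]
scene flask_mid [323.3 290.8] 0.9 [ 0.472 -0.111  0.075]
scene flask_mid [334.8 379.4] 0.84 [ 0.3   -0.46   0.075]
scene stand_ring [385.5 306.8] 0.57 [ 0.595 -0.285  0.075]
scene flask_small_mid [375.2 343.6] 0.6 [ 0.473 -0.404  0.075]
```

View pics/wrist1.png

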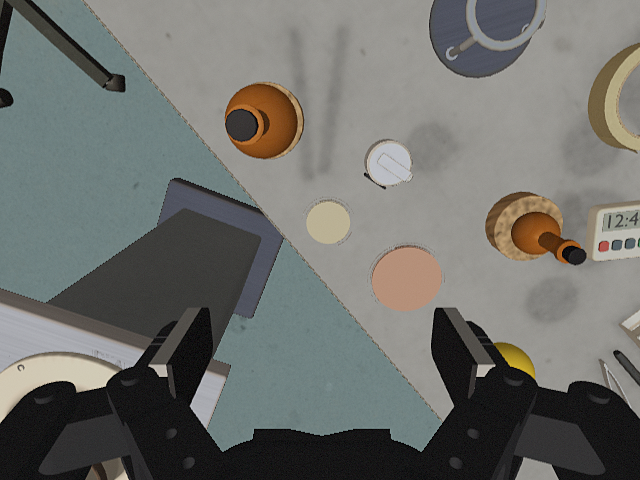

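The wrist view shows the amber flask, with stopper (242,125) and bulb (265,120). The small flask is at (535,230) and the stand ring at (507,7).

```bash
python3 - <<'E'
from h import *
obs={'flask_mid':[],'stand_ring':[],'flask_small_mid':[]}; C={}
for n in ['wrist','top','scene']:
    c=C[n]=cam(n)
    for th,g in [('flask_mid',(.468,-.105,.075)),('stand_ring',(.628,-.26,.05)),('flask_small_mid',(.466,-.385,.055))]:
        for m in finder.mark_of(n,th):
            if np.linalg.norm(proj(c,g)-m['position'])<25: obs[th].append((c,m['position'])); break
for th,o in obs.items():
    X=tri(o); print(th,len(o),np.round(X,4),[np.round(proj(c,X)-p,1) for c,p in o])
# stopper top / bulb from wrist pixels
w=C['wrist']
print('stopper',np.round(atz(w,(242,125),.14),4),'top',np.round(atz(C['top'],(329.8,264),.14),4))
# bulb: sphere r32 centre z? fit circle by colour
hsv=cv2.cvtColor(w['pixels'],cv2.COLOR_RGB2HSV)
print(rel([.467,-.105,.20]))
E
```

```text
flask_mid 3 [ 0.4672 -0.1024  0.0706] [array([-1.4, -2.8]), array([ 1.9, -1.6]), array([-2.1,  0.2])]
stand_ring 3 [ 0.6285 -0.2571  0.0495] [array([-3.3, -3.6]), array([0.7, 1.9]), array([ 1.3, -0.4])]
flask_small_mid 3 [ 0.469  -0.3972  0.0586] [array([ 4.4, -4. ]), array([0.3, 0.5]), array([-1.4,  0.2])]
stopper [ 0.4647 -0.1058  0.14  ] top [ 0.4652 -0.105   0.14  ]
[ 73.7 -53.7  63.3]
```

```bash
python3 -m inch '[[[100,36,-27,20,0,0,0],[100,36,-28,20,0,0,0],[100,0,0,16,0,0,0],[100,0,0,0,0,0,0]]]'
python3 - <<'E'
from h import *
s=bot.get_obs(); print(np.round(s['ee_pos'],4),rel([.4655,-.1045,.078]))
c=cam('wrist'); save(c,'wrist2.png')
for m in finder.mark_of('wrist','flask_mid'): print(m, np.round(atz(c,m['position'],.073),4))
for o in finder.outline_of('wrist','flask_mid'): print(np.round(o['extent'],1),o['conf'])
print('pred',[proj(c,(.4655,-.1045,z)) for z in (.041,.073,.135)])
E
```

```text
time: 3.35
ee_pos: [0.4643, -0.1045, 0.2062]
tcp_rot: [-179.9, 0.1, 22.0]
wrist_force: [0.5, -0.6, 1.1]
opening: 0.0853
grasp_force: 0.0
[ 0.4643 -0.1045  0.2062] [  1.4   0.6 128.2]
{'position': [322.0, 224.6], 'conf': 0.66} [ 0.4632 -0.1039  0.073 ]
[325.1 225.8  79.5  95.7] 0.58
[546.5 471.6  19.6  16.2] 0.48
[572.1  95.5 135.7 124.4] 0.25
pred [array([323.64233897, 211.57459053]), array([323.81890987, 222.19048659]), array([324.29510143, 250.8203467 ])]
```

View pics/wrist2.png

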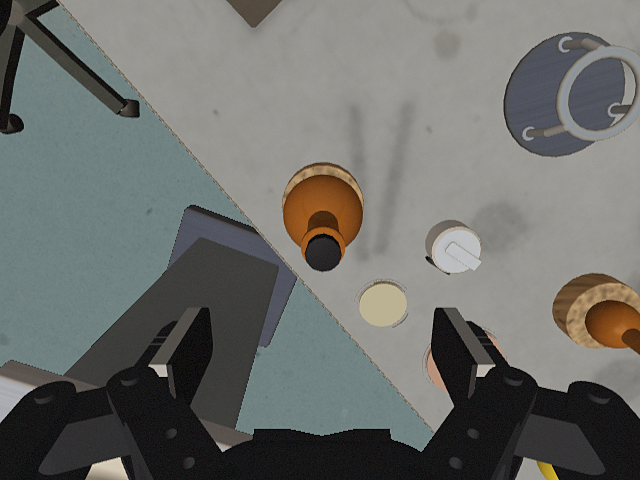

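The stopper is at (323,253) and the bulb at (323,213), straight below the fingers. I'm descending.

```bash
python3 -m inch '[[[100,0,0,22,0,0,0],[100,0,0,22,0,0,0],[100,0,0,22,0,0,0],[100,0,0,20,0,0,0],[100,0,0,18,0,0,0],[100,0,0,14,0,0,0],[100,0,0,8,0,0,0],[100,0,0,0,0,0,0]]]' && python3 -m inch '[[[0,0,0,0,0,0,0],[0,0,0,0,0,0,0],[0,0,0,0,0,0,0],[0,0,0,0,0,0,0],[0,0,0,0,0,0,0],[0,0,0,0,0,0,0]]]' 30
```

```text
time: 4.5
ee_pos: [0.4648, -0.1045, 0.081]
tcp_rot: [-180.0, 0.0, 22.0]
wrist_force: [-0.2, 1.0, 0.4]
opening: 0.0856
grasp_force: 0.0
time: 5.25
ee_pos: [0.4651, -0.1045, 0.0815]
tcp_rot: [180.0, -0.0, 22.0]
wrist_force: [0.3, 0.3, 3.0]
opening: 0.0213
grasp_force: 30.1
```

```bash
python3 -m inch '[[[0,0,0,-8,0,0,0],[0,0,0,-16,0,0,0],[0,0,0,-20,0,0,0],[0,0,0,-20,0,0,0],[0,0,0,-20,0,0,0],[0,0,0,-12,0,0,0],[0,0,0,-4,0,0,0],[0,0,0,0,0,0,0]]]'
python3 - <<'E'
from h import *
s=bot.get_obs(); print(np.round(s['q'],1))
c=cam('wrist'); d=cam('scene'); save(c,'wrist3.png')
for n,k in (('wrist',c),('scene',d),('top',cam('top'))):
  for th,zz in (('flask_mid',.17),('stand_ring',.05)):
    for m in finder.mark_of(n,th): print(n,th,np.round(m['position'],1),round(m['conf'],2),np.round(atz(k,m['position'],zz),4))
tip=s['ee_pos']
# ring ellipse in top + wrist
w=np.hstack([cv2.resize(c['pixels'],(400,300)),cv2.resize(d['pixels'][200:380,240:480],(400,300),interpolation=cv2.INTER_CUBIC)])
cv2.imwrite('pics/lift.png',w[:,:,::-1])
print('expected mid px',[proj(k,tip+np.array([0,0,-.008])) for k in (c,d)],rel([.628,-.258,.2]))
E
```

```text
time: 6.25
ee_pos: [0.4649, -0.1045, 0.1811]
tcp_rot: [-180.0, 0.0, 22.0]
wrist_force: [0.5, -0.4, -1.8]
opening: 0.0209
grasp_force: 29.7
[-12.7  -5.8  -6.2  89.6   0.  145.3]
wrist flask_mid [323.8 308.5] 0.9 [ 0.4608 -0.1061  0.17  ]
wrist stand_ring [629.2  91.4] 0.82 [ 0.6284 -0.26    0.05  ]
scene flask_mid [320.8 265. ] 0.71 [ 0.4735 -0.0983  0.17  ]
scene flask_mid [334.1 379.2] 0.58 [ 0.2524 -0.5363  0.17  ]
scene stand_ring [387.6 307.1] 0.74 [ 0.6179 -0.266   0.05  ]
scene stand_ring [376.1 345.3] 0.45 [ 0.4868 -0.3897  0.05  ]
top flask_mid [454.3 326.2] 0.68 [ 0.3175 -0.4188  0.17  ]
top flask_mid [197.4 166.6] 0.56 [0.7072 0.2457 0.17  ]
top stand_ring [384.3 207. ] 0.63 [ 0.6331 -0.2526  0.05  ]
expected mid px [array([323.96526474, 302.98099756]), array([319.42680031, 266.03756524])] [ 93.8 203.4 -18.9]
```

View pics/lift.png

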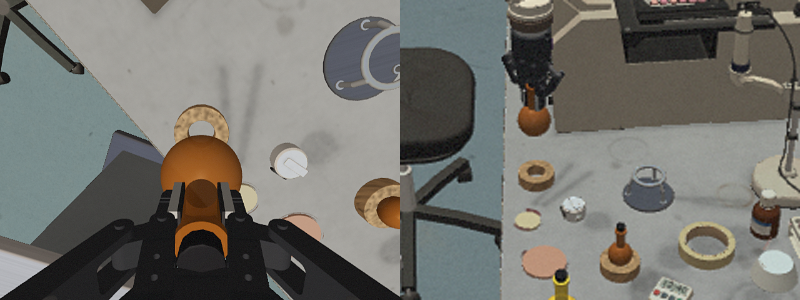

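The pictures show the flask hanging upright in the fingers (bulb at (205,165) in the left half), the cork ring empty, and the stand ring at the right edge. I'll swing clear of the microscope first, then go out toward the stand.

```bash
python3 -m inch '[[[0,-6,15,-4,0,0,0],[0,-9,23,-4,0,0,0],[0,-10,25,-4,0,0,0],[0,-10,25,-4,0,0,0],[0,-8,19,-4,0,0,0],[0,0,0,0,0,0,0]]]' && python3 -m inch '[[[0,10,7,0,0,0,0],[0,18,13,0,0,0,0],[0,20,13,0,0,0,0],[0,18,12,0,0,0,0],[0,10,7,0,0,0,0],[0,0,0,0,0,0,0],[0,0,0,0,0,0,0]]]'
python3 - <<'E'
from h import *
c=cam('wrist'); save(c,'wrist4.png')
for n,k in (('wrist',c),('scene',cam('scene')),('top',cam('top'))):
  for th,zz in (('flask_mid',.19),('stand_ring',.05)):
    for m in finder.mark_of(n,th): print(n,th,np.round(m['position'],1),round(m['conf'],2),np.round(atz(k,m['position'],zz),4))
print([proj(c,(.628,-.259,z)) for z in (0,.05,.054)])
E
```

```text
time: 7.45
ee_pos: [0.4651, -0.2213, 0.2015]
tcp_rot: [180.0, -0.0, 21.9]
wrist_force: [0.6, 0.1, -2.4]
opening: 0.0212
grasp_force: 29.9
time: 8.32
ee_pos: [0.5547, -0.2393, 0.2014]
tcp_rot: [-180.0, 0.0, 22.0]
wrist_force: [-0.4, -0.6, -1.6]
opening: 0.0213
grasp_force: 29.9
wrist flask_mid [324.5 309. ] 0.93 [ 0.5504 -0.2413  0.19  ]
scene flask_mid [334.9 380. ] 0.76 [ 0.2429 -0.5559  0.19  ]
scene flask_mid [373.3 269.3] 0.55 [ 0.5844 -0.2292  0.19  ]
scene stand_ring [387.8 305.9] 0.78 [ 0.6219 -0.2615  0.05  ]
top flask_mid [196.1 165.8] 0.92 [0.7044 0.2436 0.19  ]
top flask_mid [458.5 323.6] 0.91 [ 0.3254 -0.4242  0.19  ]
top stand_ring [435.2 270.6] 0.46 [ 0.4597 -0.3951  0.05  ]
[array([375.25523418, 135.54978952]), array([384.17147931, 139.44357773]), array([385.01466931, 139.81180486])]
```

View pics/wrist4.png

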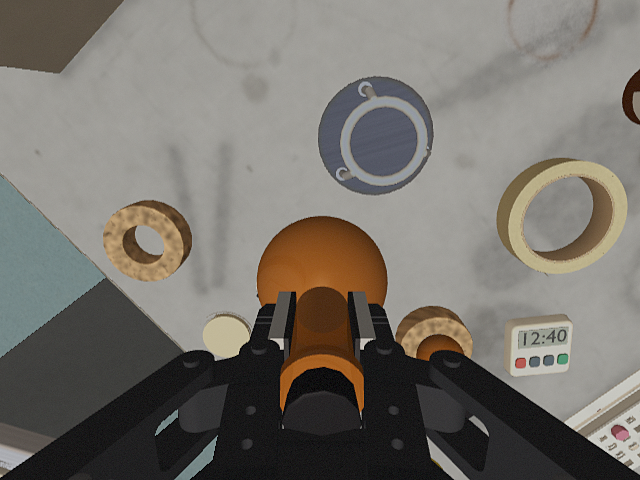

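The ring's centre is at (384,140), where (0.628,-0.259,0.05) projects. The bulb spans columns 257–388 with its top at row 216. Next I'll check the bulb's offset under the TCP (tilt) by a sphere fit.

```bash
python3 - <<'E'
from h import *
c=cam('wrist'); s=bot.get_obs(); h=cv2.cvtColor(c['pixels'],cv2.COLOR_RGB2HSV)
m=((h[...,0]<18)&(h[...,1]>170)&(h[...,2]>40)).astype(np.uint8); m[300:]=0
n,l,st,_=cv2.connectedComponentsWithStats(m); k=1+np.argmax(st[1:,4]); m=(l==k).astype(np.uint8)
ct=max(cv2.findContours(m,0,cv2.CHAIN_APPROX_NONE)[0],key=len)[:,0].astype(float)
ct=ct[(ct[:,1]<285)]
D=np.array([ray(c,p)[1] for p in ct]); o=ray(c,(0,0))[0]
def dist(X): v=X-o; return np.linalg.norm(np.cross(D,v),axis=1)-.032
r=least_squares(dist,s['ee_pos']+[0,0,-.04],loss='soft_l1',f_scale=.0005); X=r.x
print(len(ct),np.abs(r.fun).max(),'bulb centre',X,'minus tcp',X-s['ee_pos'], 'fit in tool', rel(X))
# ring
g=c['pixels'].astype(int); mm=((g.min(2)>150)).astype(np.uint8)
mm[:80]=0; mm[200:]=0; mm[:,:320]=0; mm[:,445:]=0
yy,xx=np.mgrid[:480,:640]; rr=np.hypot(xx-384,yy-140); mm[(rr>47)|(rr<30)]=0
e=cv2.fitEllipse(np.argwhere(mm)[:,::-1].astype(np.float32)); print(mm.sum(),e,atz(c,e[0],.052))
print(rel([.628,-.259,.2]))
E
```

```text
191 0.0003304895596629928 bulb centre [ 0.55432709 -0.23876929  0.16908444] minus tcp [-0.00070594  0.00084735 -0.03230318] fit in tool [-0.3 -1.1 32.3]
314 ((380.9171142578125, 141.16827392578125), (77.67066955566406, 82.13868713378906), 25.74303436279297) [ 0.62627436 -0.25732568  0.052     ]
[60.4 45.3  1.4]
```

```bash
python3 -m inch '[[[0,10,7,0,0,0,0],[0,16,12,0,0,0,0],[0,17,13,0,0,0,0],[0,12,9,0,0,0,0],[0,5,4,0,0,0,0],[0,0,0,0,0,0,0]]]' && python3 -m inch '[[[0,0,0,14,0,0,0],[0,0,0,20,0,0,0],[0,0,0,20,0,0,0],[0,0,0,14,0,0,0],[0,0,0,8,0,0,0],[0,0,0,0,0,0,0],[0,0,0,0,0,0,0]]]'
python3 - <<'E'
from h import *
s=bot.get_obs(); print(np.round(s['ee_pos'],4), s['wrist_force'],np.round(s['q'],1), rel([.628,-.259,.105]))
c=cam('wrist'); d=cam('scene'); t=cam('top')
def z(k,r): return cv2.resize(k['pixels'][r[0]:r[1],r[2]:r[3]],(400,300),interpolation=cv2.INTER_CUBIC)
cv2.imwrite('pics/over.png',np.hstack([z(c,(120,480,80,560)),z(d,(240,330,330,450))])[:,:,::-1])
for th in ('flask_mid','stand_ring'):
  for k,n in ((c,'wrist'),(d,'scene')):
    for m in finder.mark_of(n,th): print(n,th,np.round(m['position'],1),round(m['conf'],2),np.round(atz(k,m['position'],.05 if th[0]=='s' else .115),4))
E
```

```text
time: 9.57
ee_pos: [0.6279, -0.2589, 0.2007]
tcp_rot: [-180.0, 0.0, 22.0]
wrist_force: [0.5, -0.3, -1.7]
opening: 0.0215
grasp_force: 29.9
time: 10.45
ee_pos: [0.6279, -0.259, 0.1261]
tcp_rot: [180.0, -0.0, 22.0]
wrist_force: [0.3, 0.2, -2.0]
opening: 0.0216
grasp_force: 30.0
[ 0.6279 -0.259   0.1261] [ 0.2744169   0.24471979 -2.02863856] [-22.4  22.2  18.9  86.7   0.  135.6] [ 0.1  0.1 21.1]
wrist flask_mid [326.7 308.5] 0.57 [ 0.6242 -0.2618  0.115 ]
scene flask_mid [334.6 380. ] 0.81 [ 0.2789 -0.4944  0.115 ]
scene flask_mid [393.5 287.1] 0.76 [ 0.6434 -0.2585  0.115 ]
scene flask_mid [328.8 220.9] 0.58 [0.6776 0.1902 0.115 ]
scene stand_ring [388.5 305.4] 0.72 [ 0.6252 -0.2607  0.05  ]
```

View pics/over.png

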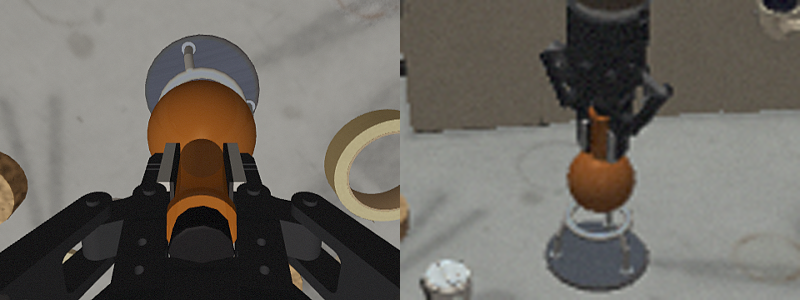

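The bulb (scene half, column 601) stands over the ring (column 600), and the wrist half agrees. I'll lower it in small steps, watching the force.

```bash
python3 -m inch '[[[0,0,0,5,0,0,0],[0,0,0,4,0,0,0],[0,0,0,2,0,0,0],[0,0,0,0,0,0,0]]]' && python3 -m inch '[[[0,0,0,1.5,0,0,0],[0,0,0,1.5,0,0,0],[0,0,0,0,0,0,0]]]'
```

```text
time: 11.3
ee_pos: [0.6275, -0.2588, 0.114]
tcp_rot: [-180.0, 0.0, 22.0]
wrist_force: [-0.1, -0.3, -2.2]
opening: 0.021
grasp_force: 30.0
time: 11.68
ee_pos: [0.6275, -0.2588, 0.1112]
tcp_rot: [-180.0, 0.0, 22.0]
wrist_force: [0.4, 0.4, -1.6]
opening: 0.0211
grasp_force: 30.0
```

```bash
python3 -m inch '[[[0,0,0,1.5,0,0,0],[0,0,0,0,0,0,0]]]'
```

```text
time: 11.92
ee_pos: [0.6275, -0.2588, 0.1096]
tcp_rot: [-180.0, 0.0, 22.0]
wrist_force: [0.3, -0.1, -1.8]
opening: 0.021
grasp_force: 30.0
```

```bash
python3 -m inch '[[[0,0,0,1.2,0,0,0],[0,0,0,0,0,0,0]]]'; python3 -m inch '[[[0,0,0,1,0,0,0],[0,0,0,0,0,0,0]]]'
```

```text
time: 12.18
ee_pos: [0.6275, -0.2588, 0.1085]
tcp_rot: [-180.0, 0.0, 22.0]
wrist_force: [0.9, -0.2, -0.8]
opening: 0.0214
grasp_force: 30.0
time: 12.42
ee_pos: [0.6275, -0.2588, 0.1074]
tcp_rot: [-180.0, 0.0, 22.0]
wrist_force: [0.4, -0.4, -2.3]
opening: 0.0212
grasp_force: 30.0
```

```bash
python3 -m inch '[[[0,0,0,1,0,0,0],[0,0,0,0,0,0,0]]]'
```

```text
time: 12.68
ee_pos: [0.6275, -0.2588, 0.1065]
tcp_rot: [-180.0, 0.0, 22.0]
wrist_force: [-0.2, 0.1, -1.8]
opening: 0.0211
grasp_force: 30.0
```

```bash
python3 -m inch '[[[0,0,0,1,0,0,0],[0,0,0,0,0,0,0]]]'; python3 -m inch '[[[0,0,0,1,0,0,0],[0,0,0,0,0,0,0]]]'
```

```text
time: 12.92
ee_pos: [0.6275, -0.2588, 0.1055]
tcp_rot: [-180.0, 0.0, 22.0]
wrist_force: [-0.0, -0.1, -2.2]
opening: 0.0212
grasp_force: 30.0
time: 13.18
ee_pos: [0.6275, -0.259, 0.1048]
tcp_rot: [180.0, -0.0, 22.0]
wrist_force: [-1.1, -1.8, -0.3]
opening: 0.0212
grasp_force: 30.3
```

```bash
python3 -m inch '[[[0,0,0,1,0,0,0],[0,0,0,0,0,0,0]]]'
```

```text
time: 13.42
ee_pos: [0.6276, -0.2591, 0.1045]
tcp_rot: [179.9, -0.0, 22.0]
wrist_force: [-3.4, -0.9, 5.7]
opening: 0.0212
grasp_force: 30.8
```

```bash
python3 -m inch '[[[0,-0.9,-0.4,0.3,0,0,0],[0,0,0,0,0,0,0]]]'
python3 - <<'E'
from h import *
c=cam('wrist'); d=cam('scene')
def z(k,r): return cv2.resize(k['pixels'][r[0]:r[1],r[2]:r[3]],(400,300),interpolation=cv2.INTER_CUBIC)
cv2.imwrite('pics/seat.png',np.hstack([z(c,(120,480,80,560)),z(d,(240,330,330,450))])[:,:,::-1])
E
```

```text
time: 13.68
ee_pos: [0.6267, -0.2592, 0.1038]
tcp_rot: [179.9, -0.0, 22.0]
wrist_force: [-1.9, -2.0, 4.0]
opening: 0.0214
grasp_force: 30.4
```

View pics/seat.png

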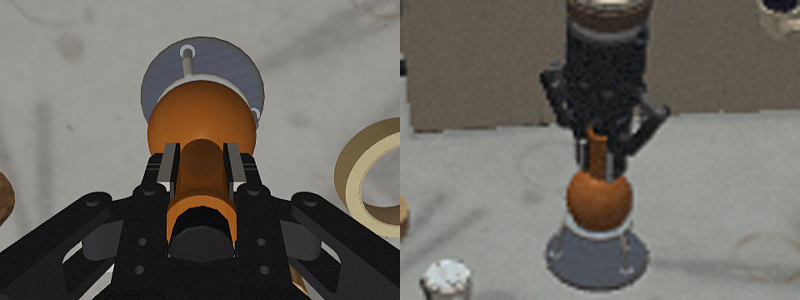

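The bulb sits in the ring (scene half, at (600,205)) with the neck upright, and the height agrees with the 51 mm given. I'm letting go.

```bash
python3 -m inch '[[[20,0,0,0,0,0,0],[35,0,0,0,0,0,0],[50,0,0,0,0,0,0],[70,0,0,0,0,0,0],[80,0,0,0,0,0,0],[80,0,0,0,0,0,0]]]' 20 && python3 -m inch '[[[80,0,0,-8,0,0,0],[80,0,0,-16,0,0,0],[80,0,0,-20,0,0,0],[80,0,0,-22,0,0,0],[80,0,0,-22,0,0,0],[80,0,0,-22,0,0,0],[80,0,0,-12,0,0,0],[80,0,0,0,0,0,0]]]'
python3 - <<'E'
from h import *
c=cam('wrist'); d=cam('scene')
def z(k,r): return cv2.resize(k['pixels'][r[0]:r[1],r[2]:r[3]],(400,300),interpolation=cv2.INTER_CUBIC)
cv2.imwrite('pics/end.png',np.hstack([z(c,(60,420,80,560)),z(d,(240,330,330,450))])[:,:,::-1])
for n,k in (('wrist',c),('scene',d)):
  for m in finder.mark_of(n,'flask_mid'): print(n,np.round(m['position'],1),round(m['conf'],2),np.round(atz(k,m['position'],.101),4))
print(proj(c,(.627,-.259,.163)),proj(c,(.627,-.259,.071)))
E
```

```text
time: 14.52
ee_pos: [0.6266, -0.2588, 0.1032]
tcp_rot: [-180.0, 0.0, 22.0]
wrist_force: [0.1, -0.1, 0.1]
opening: 0.0682
grasp_force: 0.0
time: 15.52
ee_pos: [0.627, -0.259, 0.2266]
tcp_rot: [179.9, -0.1, 22.0]
wrist_force: [-0.5, -0.3, -0.3]
opening: 0.0682
grasp_force: 0.0
wrist [324.8 233. ] 0.95 [ 0.6233 -0.2621  0.101 ]
scene [334.9 378.1] 0.95 [ 0.29   -0.4777  0.101 ]
scene [391.5 293.4] 0.73 [ 0.6301 -0.2669  0.101 ]
scene [326.4 222.6] 0.5 [0.6753 0.2042 0.101 ]
[323.30649784 257.50555601] [322.65271332 216.48019328]
```

View pics/end.png

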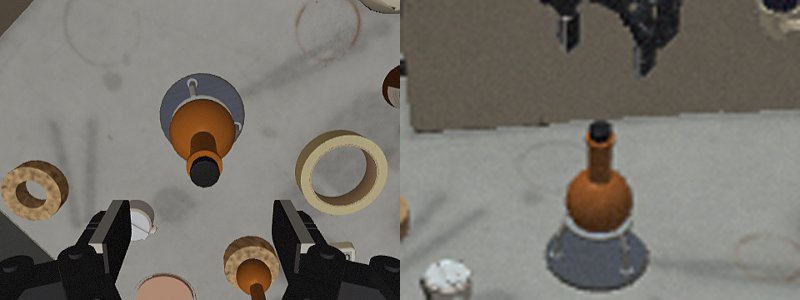

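The flask stands free and upright in the ring (bulb (600,200), stopper (600,130) in the scene half), its tilt is about 2°, and the gripper is well clear. I'm handing it in.

```bash
python3 -c "
from workcell import bot
print(bot.job_done())"
```

```text
the job is handed in; nothing more can be done
None
```

The larger amber flask is in the ring of the metal stand, upright to about 2° and released gently; the smaller flask was not touched, and the job was handed in at about 15.6 s with no verdict returned.

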